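# Sieve the mill's grinding cylinders and weigh the large ones

### The job

Push the collecting unit's sliding cover fully open, then pick up the sieve by its handle and shake it side to side, level and low over the open compartment, until all four small grinding cylinders have dropped into it and only the three large ones are left in the sieve. Then set the sieve, with the large ones in it, down level on the middle of the balance's weighing pan and let go. Never tip the sieve, and leave the bottle, the jar and the sample can standing where they are.

Things in the scene. Friction and masses are not known exactly. Their poses are not given: they have to be found in the camera images.
- sieve: sheet-steel hand sieve, 130 (x) x 150 (y) mm, 3 mm walls 44 mm high; origin at the centre of its underside, z up. Floor 4 mm thick, its top 16 mm up (a skirt below). The floor's middle strip (|y| under 32 mm) is plain; each side of it has two slots 18 mm wide along x, 32 to 50 and 54 to 72 mm from the middle. About 0.6 kg with its load, centre of mass under the handle's middle
- sieve_handle (a point): centre of the sieve's black handle: a straight bar along the sieve's x, 130 mm long, 24 mm wide (y) and 26 mm high, bridging the sieve over its middle from end wall to end wall; 65 mm above the underside, the bar spans 52 to 78 mm; free space below it down to the parts, which are at most 20 mm tall on the floor
- cover (a joint): the collecting unit's flat sliding cover: m along the collector's +x (away from the robot), 0 = compartment closed, 0.16 = fully open against its stop. It starts near closed. It slides stiffly (about 1.5 N plus a little damping), has no spring and stays where it is left
- cover_tab (a point): middle of the top edge of the black upright rib on the cover, by which it is pushed or pulled: the rib is 70 mm long along the collector's y, 8 mm thick, rises 28 mm from the cover's top (which is 50 mm above the bench) to 78 mm; it lies 60 mm on the robot's side of the compartment's centre when closed and moves with the cover
- collector: low collecting unit fixed to the bench, 45 mm high, 214 mm wide (y). Origin on the bench at the centre of its open compartment, which is 160 (x) x 214 (y) mm outside, walls 4 mm, floor top 4 mm; behind it (+x, from 76 to 244 mm) is a closed housing of the same height, over which the cover slides. +x points away from the robot
- balance: bench balance fixed to the bench; origin on the bench below the centre of its weighing pan. The housing is 200 mm wide (y) and 42 mm high, from 145 mm in front of (-x) to 85 mm behind the origin
- balance_pan (a point): centre of the top of the balance's flat square steel weighing pan, 170 (x) x 180 (y) mm, 56 mm above the bench, rigid
- large1: large steel grinding cylinder, 26 mm diameter, 20 mm tall, 83 g; origin at the centre of its lower end; stands on the sieve's plain strip at the start; slides on the sieve with a friction of about 0.3
- large2: large steel grinding cylinder, 26 mm diameter, 20 mm tall, 83 g; origin at the centre of its lower end; stands on the sieve's plain strip at the start; slides on the sieve with a friction of about 0.3
- large3: large steel grinding cylinder, 26 mm diameter, 20 mm tall, 83 g; origin at the centre of its lower end; stands on the sieve's plain strip at the start; slides on the sieve with a friction of about 0.3
- small1: small steel grinding cylinder, 14 mm diameter, 12 mm tall, 15 g; origin at the centre of its lower end; stands on the sieve's plain strip at the start; slides on the sieve with a friction of about 0.3
- small2: small steel grinding cylinder, 14 mm diameter, 12 mm tall, 15 g; origin at the centre of its lower end; stands on the sieve's plain strip at the start; slides on the sieve with a friction of about 0.3
- small3: small steel grinding cylinder, 14 mm diameter, 12 mm tall, 15 g; origin at the centre of its lower end; stands on the sieve's plain strip at the start; slides on the sieve with a friction of about 0.3
- small4: small steel grinding cylinder, 14 mm diameter, 12 mm tall, 15 g; origin at the centre of its lower end; stands on the sieve's plain strip at the start; slides on the sieve with a friction of about 0.3
- bottle: bystander: slim clear plastic bottle, 50 mm diameter, 160 mm tall, standing; origin at the centre of its underside
- jar: bystander: slim amber glass jar, 50 mm diameter, 135 mm tall, standing; origin at the centre of its underside
- can: bystander: closed low aluminium sample can, 52 mm diameter, 36 mm tall; origin at the centre of its underside

How it is judged:
On the way, in this order (a step that is already met when the one before it is completed fails the run):
1. the cover is fully open (joint above 0.15 m) with the sieve's load still in the sieve (value of joint cover above 0.15 m and y of small1 in the frame of sieve between -0.074 and 0.074 m and x of small1 in the frame of sieve between -0.064 and 0.064 m and y of small2 in the frame of sieve between -0.074 and 0.074 m and x of small2 in the frame of sieve between -0.064 and 0.064 m and y of small3 in the frame of sieve between -0.074 and 0.074 m and x of small3 in the frame of sieve between -0.064 and 0.064 m and y of small4 in the frame of sieve between -0.074 and 0.074 m and x of small4 in the frame of sieve between -0.064 and 0.064 m), for 0.2 s.
2. the sieve is held above the compartment, all four small cylinders have dropped into it, and the three large ones are still in the sieve (x of small1 in the frame of collector between -0.078 and 0.078 m and y of small1 in the frame of collector between -0.105 and 0.105 m and z of small1 in the frame of collector between -0.005 and 0.04 m and x of small2 in the frame of collector between -0.078 and 0.078 m and y of small2 in the frame of collector between -0.105 and 0.105 m and z of small2 in the frame of collector between -0.005 and 0.04 m and x of small3 in the frame of collector between -0.078 and 0.078 m and y of small3 in the frame of collector between -0.105 and 0.105 m and z of small3 in the frame of collector between -0.005 and 0.04 m and x of small4 in the frame of collector between -0.078 and 0.078 m and y of small4 in the frame of collector between -0.105 and 0.105 m and z of small4 in the frame of collector between -0.005 and 0.04 m and x of large1 in the frame of sieve between -0.064 and 0.064 m and y of large1 in the frame of sieve between -0.074 and 0.074 m and z of large1 in the frame of sieve between 0 and 0.045 m and x of large2 in the frame of sieve between -0.064 and 0.064 m and y of large2 in the frame of sieve between -0.074 and 0.074 m and z of large2 in the frame of sieve between 0 and 0.045 m and x of large3 in the frame of sieve between -0.064 and 0.064 m and y of large3 in the frame of sieve between -0.074 and 0.074 m and z of large3 in the frame of sieve between 0 and 0.045 m and z of sieve in the frame of collector above 0.045 m and horizontal distance between sieve and collector below 0.08 m), for 0.2 s.
At the end, for the whole second after the job is handed in: The four small cylinders lie in the collecting unit's compartment, the three large ones in the sieve; the cover is open (joint above 0.15 m); the sieve stands on the weighing pan, its centre within 20 mm of the pan's centre, level within 0.06 rad, at rest and released (x of small1 in the frame of collector between -0.078 and 0.078 m and y of small1 in the frame of collector between -0.105 and 0.105 m and z of small1 in the frame of collector between -0.005 and 0.04 m and x of small2 in the frame of collector between -0.078 and 0.078 m and y of small2 in the frame of collector between -0.105 and 0.105 m and z of small2 in the frame of collector between -0.005 and 0.04 m and x of small3 in the frame of collector between -0.078 and 0.078 m and y of small3 in the frame of collector between -0.105 and 0.105 m and z of small3 in the frame of collector between -0.005 and 0.04 m and x of small4 in the frame of collector between -0.078 and 0.078 m and y of small4 in the frame of collector between -0.105 and 0.105 m and z of small4 in the frame of collector between -0.005 and 0.04 m and x of large1 in the frame of sieve between -0.064 and 0.064 m and y of large1 in the frame of sieve between -0.074 and 0.074 m and z of large1 in the frame of sieve between 0 and 0.045 m and x of large2 in the frame of sieve between -0.064 and 0.064 m and y of large2 in the frame of sieve between -0.074 and 0.074 m and z of large2 in the frame of sieve between 0 and 0.045 m and x of large3 in the frame of sieve between -0.064 and 0.064 m and y of large3 in the frame of sieve between -0.074 and 0.074 m and z of large3 in the frame of sieve between 0 and 0.045 m and value of joint cover above 0.15 m and horizontal distance between sieve and balance_pan below 0.02 m and z of sieve in the frame of balance_pan between -0.004 and 0.006 m and angle between sieve's own z axis and vertical below 0.06 rad and linear speed of sieve below 0.02 m/s); the robot touches nothing.
It fails at once if the sieve is tipped more than 0.3 rad (17 degrees) (angle between sieve's own z axis and vertical above 0.3 rad).
It fails at once if a bystander is moved more than 25 mm or knocked over (distance of any of bottle, jar, can from where it was at the start of the episode above 0.025 m or angle between any of bottle, jar, can's own z axis and vertical above 0.5 rad).
It also fails if it takes over 72 s, if anything falls off the work surface, if the arm or the gripper's body presses on something with over 40 N, if the wrist force passes 120 N, or if a joint passes its speed limit or range.

### The arm

A 7-joint arm with a two-finger parallel gripper is mounted at the origin on the work surface. World frame = base frame: x ahead of the robot, y to its left, z up, the work surface at z = 0. Lengths are in m, angles in rad, forces in N, time in s.
With the tool pointing down it reaches from about 0.4 to 0.85 m from the base axis. Payload 10.4 kg.
Tool frame: the origin (TCP) lies at the very end of the fingers, on their centre line; the grasp point (between the pads) lies 19 mm behind it; z points along the fingers, y is the line along which they close (so a half turn about z gives the same grasp; the last joint's range is limited). The gripper opens to 87 mm and grips with 3 to 60 N. Pads are 19 mm wide; open, the fingers measure 117 mm over their backs; the gripper's body (75 mm by 190 mm) begins 51 mm behind the grasp point.
Start: joints at [-1.147, 0.332, -0.065, 1.46, 0.022, 1.35, -0.088], TCP at [0.27, 0.564, 0.223] pointing down, gripper open.
Joint ranges: [-2.6, 2.6], [-0.5, 2.12], [-1.47, 1.34], [0.16, 2.42], [-1.27, 4.41], [0.06, 2.06], [-2.6, 2.6]. Speed limits (rad/s): [2.22, 2.22, 2.79, 2.79, 3.14, 3.14, 3.14].

### API

Orientations are given as a unit quaternion [x, y, z, w].
In Python, from bench import * gives the robot as it stands.
- The arm moves only by the tool step_arm, never from a script. Its arguments are lists of equal length, an entry for each row: "delta_pos": the shift along the world's x, y, z in units of 25 mm (1.0 is 25 mm), a list of three; "turn": the turn about the world's z in units of 0.12 rad (1.0 is 0.12 rad). In form: {"delta_pos": [[tx, ty, tz], ...], "turn": [turn, ...]}. A call has 1 to 12 rows; each row shifts and turns the commanded pose from where the row before left it; what a row does not reach is not made up. A row lasts 1/10 s, in which the tool goes at most 50 mm and 8.59 degrees, less where a joint would pass 70% of its speed; a pose out of reach is approached as far as the arm can. A call with a number of a shift or a turn outside -1 to 1 is refused whole. A call with a gripper value outside its range is refused whole. "grip" is the closure, from 0 (fully open) to 1 (shut), set as the call begins (left out, the last holds). The fingers move at their own pace and stop on an object; "newtons" is the grip in N (left out, the last holds). Time passes only in rows, so rows that do not move let the fingers close. It gives the time, the measured TCP pose, the force, the opening and the grip force at its end, in the units of the state.
- read_state(): the state, without advancing time (a new reading comes with each control period).
- camera(name): name is "scene" or "top"; returns a dict with "image" (400x640x3 uint8, red, green, blue), "z_map" (400x640 float32, m along the optical axis (not along the pixel's ray), 0 where there is no reading), "mtx" (3x3 intrinsics, pixels), "view" (4x4, takes a point from world to camera coordinates). Camera axes: x right, y up, looking along -z (the intrinsics and any distortion apply to the point x, -y, -z); pixel columns grow to the right and rows downward; lengths in m; the calibration is good to about 2 mm. A picture is of the moment at which its call begins.
- close_job(): hands the job in; it is judged then, once.
The state is a dict: "time": time; "joint_positions": joint angles; "joint_vel": joint speeds; "joint_torque": joint torques, N m; "ee_pos": TCP position; "eef_rot": TCP orientation; "ft_force": force on the tool from outside, world axes, zero at the start; "torque": the same for the moment, N m; "width": finger opening in m; "grip_force": force on a finger pad.
Only numpy, scipy, OpenCV 4.12 (cv2) and the standard library are available. Lean on these libraries where they do the work, as an engineer would, in place of code of your own. Each camera call takes 0.05 s, during which the arm holds its last target. There are 200 camera calls.

## Working session

There is one attempt and no reset: what is moved stays moved. The work goes in short steps, Python scripts to look and compute and a tool call to move; the robot and the scene stay as the last step left them, time stands still between calls to the robot, and variables do not carry over. Pictures are saved under pics/ and viewed, at most 10 in all, crops included, and the job is handed in when it is done.

Besides the shell and the picture viewer there is one more tool, called after "Request:" by a JSON object that holds its "api" and its "payload", one argument or row to a line. step_arm: Moves the arm, as the interface text tells. Shifts and turns lie within -1 to 1; 1 stands for 25 mm of shift or 0.12 rad of turn. Its arguments: {"type":"object","properties":{"delta_pos":{"type":"array"},"turn":{"type":"array"},"grip":{"type":"number"},"newtons":{"type":"number"}},"required":["delta_pos","turn"]}

```bash
mkdir -p pics; cat > h.py <<'E'
from bench import *
import numpy as np, cv2
def shot(n,f=None):
    c=camera(n)
    if f: cv2.imwrite('pics/'+f,c['image'][:,:,::-1])
    return c
def cloud(c):
    z=c['z_map'];v,u=np.indices(z.shape);K=c['mtx']
    x=(u-K[0,2])/K[0,0]*z; y=(v-K[1,2])/K[1,1]*z
    p=np.stack([x,-y,-z,np.ones_like(z)],-1)
    return (p@np.linalg.inv(c['view']).T)[...,:3]
def pt(c,u,v,h):
    K=c['mtx'];T=np.linalg.inv(c['view'])
    d=T[:3,:3]@np.array([(u-K[0,2])/K[0,0],-(v-K[1,2])/K[1,1],-1]);o=T[:3,3]
    return o+d*(h-o[2])/d[2]
E
python3 - <<'E'
from h import *
a=shot('top','top0.png');b=shot('scene','scene0.png')
s=read_state();print(s['time'],s['ee_pos'],s['eef_rot'],s['width'])
for c in(a,b):print(np.linalg.inv(c['view'])[:3,3],c['mtx'][0,0])
E
```

```text
0.1 [0.26987664 0.56334478 0.22182625] [ 2.21491169e-01  9.75162175e-01 -6.15469634e-04 -1.21245931e-04] 0.08690820776753794
[0.33173295 0.01192482 1.472915  ] 500.1669349092242
[ 0.88125045 -0.45879492  0.6959594 ] 372.3307039230032
```

View pics/top0.png

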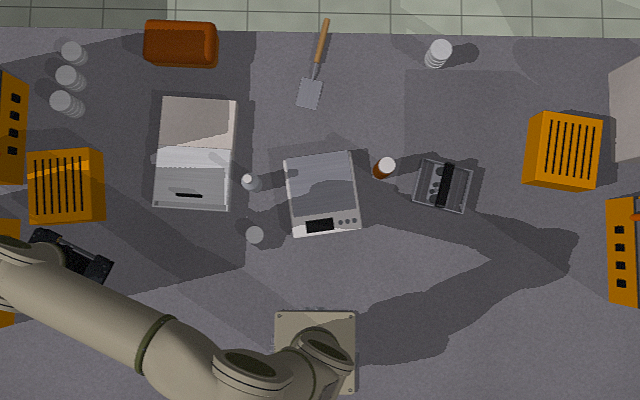

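View pics/scene0.png

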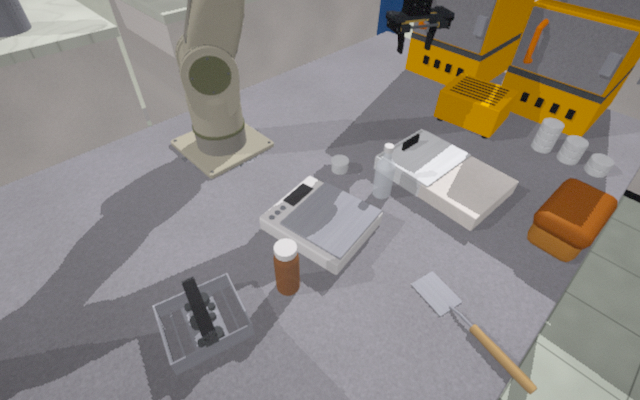

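The top view (up is +x, left is +y) shows the collector at about (195,155) with its black rib at (189,195). The balance is at (322,190), the sieve with its black handle at (445,185), the bottle at (250,182), the jar at (384,168) and the can at (254,234). The scene view agrees.

```bash
python3 - <<'E'
from h import *
a=shot('top');P=cloud(a);im=a['image'].astype(int)
g=im.max(2)
def rect(mask,h,name):
    n,l,s,c=cv2.connectedComponentsWithStats(mask.astype(np.uint8))
    i=1+np.argmax(s[1:,4]);v,u=np.where(l==i)
    q=np.array([pt(a,x,y,h)[:2] for x,y in zip(u,v)]).astype(np.float32)
    r=cv2.minAreaRect(q);print(name,len(u),np.round(r[0],4),np.round(r[1],4),round(r[2],1),'z',np.round(np.percentile(P[l==i][:,2],[5,50,95]),3));return r
def roi(u0,u1,v0,v1):
    m=np.zeros(g.shape,bool);m[v0:v1,u0:u1]=1;return m
z=P[...,2]
rect((g<60)&roi(165,215,185,205),.078,'tab')
rect((z>.06)&(z<.09)&roi(425,465,150,215),.078,'handle z')
rect((g<50)&roi(425,465,155,212),.078,'handle dark')
rect((z>.03)&(z<.09)&roi(400,485,145,225),.044,'sieve')
rect((z>.035)&(z<.07)&roi(140,240,80,220),.048,'collector')
rect((z>.05)&(z<.062)&roi(275,365,145,245),.056,'pan')
rect((z>.03)&(z<.062)&roi(275,365,145,245),.046,'balance')
rect((z>.1)&roi(235,270,160,200),.15,'bottle')
rect((z>.1)&roi(365,400,150,185),.135,'jar')
rect((z>.025)&(z<.05)&roi(240,270,220,250),.036,'can')
E
python3 - <<'E'
import cv2,sys
sys.path.insert(0,'.')
i=cv2.imread('pics/top0.png');cv2.imwrite('pics/c0.png',cv2.resize(i[80:250,140:490],None,fx=2.2,fy=2.2,interpolation=2))
E
```

```text
tab 85 [0.44   0.3541] [0.0701 0.0089] 87.2 z [0.06  0.077 0.082]
handle z 465 [ 0.4795 -0.3622] [0.0286 0.1326] 75.6 z [0.067 0.078 0.083]
handle dark 476 [ 0.48   -0.3556] [0.0431 0.1328] 75.5 z [0.056 0.078 0.083]
sieve 933 [ 0.4833 -0.3638] [0.1532 0.1391] 75.9 z [0.034 0.06  0.082]
collector 7923 [0.5639 0.3496] [0.2155 0.3236] 86.8 z [0.041 0.048 0.054]
pan 3518 [ 0.4798 -0.0127] [0.1727 0.1797] 8.8 z [0.052 0.057 0.061]
balance 5397 [ 0.4525 -0.0167] [0.2311 0.1987] 8.8 z [0.039 0.054 0.06 ]
bottle 233 [0.4751 0.1772] [0.0452 0.0439] 64.1 z [0.102 0.113 0.162]
jar 275 [ 0.5217 -0.1867] [0.0458 0.0523] 45.5 z [0.105 0.134 0.14 ]
can 259 [0.3323 0.1757] [0.0484 0.0486] 0.7 z [0.031 0.036 0.041]
```

View pics/c0.png

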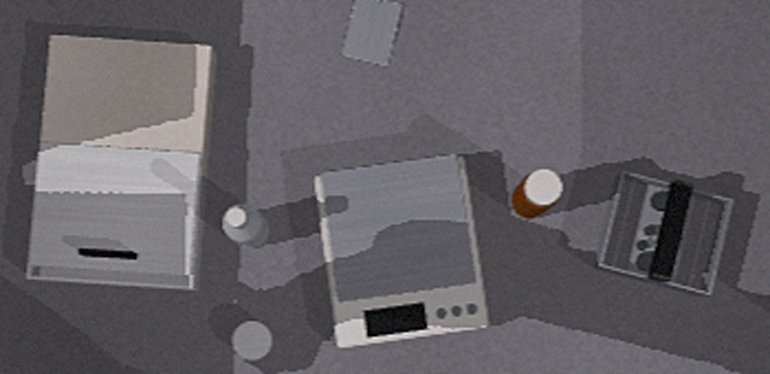

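Request:
{"api": "step_arm", "payload": {
  "delta_pos": [
    [0.58,-0.92,-0.5],
    [0.58,-0.92,-0.5],
    [0.58,-0.92,-0.5],
    [0.58,-0.92,-0.5],
    [0.58,-0.92,-0.5],
    [0.58,-0.92,-0.5],
    [0.58,-0.92,-0.5],
    [0.58,-0.92,-0.5],
    [0.58,-0.92,-0.5],
    [0,0,0],
    [0,0,0]
  ],
  "turn": [0.37,0.37,0.37,0.37,0.37,0.37,0.37,0.37,0.37,0,0],
  "grip": 1,
  "newtons": 20
}}

```text
time: 1.25
ee_pos: [0.4006, 0.3562, 0.1098]
eef_rot: [0.024, 1.0, -0.0, -0.0]
ft_force: [-0.3, 1.5, -0.2]
width: 0.0072
grip_force: 0.0
```

Request:
{"api": "step_arm", "payload": {
  "delta_pos": [
    [0,0,-1],
    [0,0,-0.95],
    [0,0,0],
    [0.8,-0.04,0],
    [0.8,-0.04,0],
    [0.8,-0.04,0],
    [0.8,-0.04,0],
    [0.8,-0.04,0],
    [0.8,-0.04,0],
    [0.8,-0.04,0],
    [0,0,0],
    [0,0,0]
  ],
  "turn": [0,0,0,0,0,0,0,0,0,0,0,0]
}}

```text
time: 2.45
ee_pos: [0.5402, 0.3506, 0.0621]
eef_rot: [0.023, 1.0, 0.0, 0.0]
ft_force: [-0.5, 0.8, -0.0]
width: 0.0003
grip_force: 0.0
```

Request:
{"api": "step_arm", "payload": {
  "delta_pos": [
    [0.4,-0.02,0],
    [0.2,-0.01,0],
    [0.2,-0.01,0],
    [0,0,0],
    [0,0,0]
  ],
  "turn": [0,0,0,0,0]
}}

```text
time: 2.95
ee_pos: [0.5608, 0.3484, 0.0613]
eef_rot: [0.024, 1.0, -0.0, 0.0]
ft_force: [1.3, -0.3, -0.2]
width: 0.0005
grip_force: 0.0
```

```bash
cat > tab.py <<'E'
from h import *
b=shot('top');s=read_state();print(s['time'],s['ee_pos'],s['ft_force'])
P=cloud(b);z=P[...,2]
m=(abs(P[...,1]-.35)<.11)&(P[...,0]<.6)&(P[...,0]>.39)&(z>.044)&(z<.056)
print('cover edge',np.percentile(P[...,0][m&(abs(P[...,1]-.42)<.02)],[2,50]))
E
python3 tab.py
```

```text
3.0 [0.56063444 0.34838609 0.06123486] [-0.51749255  0.41427927  0.29773653]
cover edge [0.40700929 0.40959362]
```

Request:
{"api": "step_arm", "payload": {
  "delta_pos": [
    [0.2,-0.01,0],
    [0.2,-0.01,0],
    [0.2,-0.01,0],
    [0,0,0],
    [0,0,0]
  ],
  "turn": [0,0,0,0,0]
}}

```text
time: 3.5
ee_pos: [0.5687, 0.3485, 0.061]
eef_rot: [0.022, 1.0, -0.002, -0.007]
ft_force: [-32.9, -7.6, 21.3]
width: 0.0007
grip_force: 16.3
```

```bash
python3 - <<'E'
from h import *
b=shot('top','t1.png');s=read_state();print(s['ee_pos'],s['ft_force'])
cv2.imwrite('pics/t1c.png',cv2.resize(b['image'][70:230,120:280,::-1],None,fx=3,fy=3))
E
```

```text
[0.56867435 0.34848538 0.06098145] [-33.13708579  -7.46753742  22.43543646]
```

View pics/t1c.png

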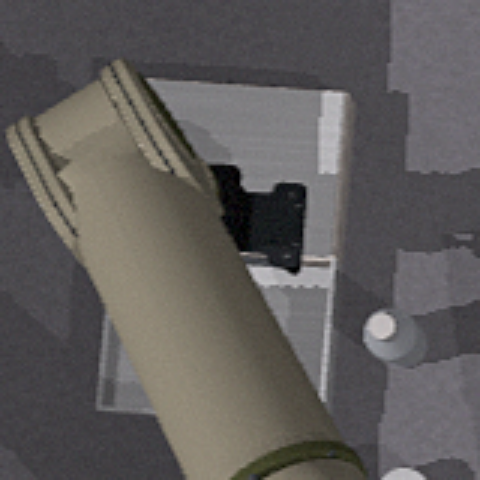

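Cover hit its stop (33 N) and the compartment is open in the view, with the cover edge at about row 260 of the crop. I'll back off, lift and go to the sieve.

Request:
{"api": "step_arm", "payload": {
  "delta_pos": [
    [-0.4,0,0],
    [-0.4,0,0.5],
    [0,0,1],
    [0,0,1],
    [0,0,1],
    [0,0,1],
    [0,-0.5,1],
    [0,-1,1],
    [-0.2,-1,0.6],
    [-0.2,-1,0],
    [-0.2,-1,0],
    [-0.2,-1,0]
  ],
  "turn": [0,0,0,0,0,0,0,0,0,0,0,0]
}}

```text
time: 4.75
ee_pos: [0.5357, 0.2092, 0.2401]
eef_rot: [0.024, 1.0, 0.0, 0.001]
ft_force: [0.6, 0.5, 0.1]
width: 0.0007
grip_force: 0.0
```

Request:
{"api": "step_arm", "payload": {
  "delta_pos": [
    [-0.2,-1,0],
    [-0.2,-1,0],
    [-0.2,-1,0],
    [-0.2,-1,0],
    [-0.2,-1,0],
    [-0.2,-1,0],
    [-0.2,-1,0],
    [-0.2,-1,0],
    [-0.2,-1,0],
    [-0.2,-1,0],
    [-0.2,-1,0],
    [0,-1,0]
  ],
  "turn": [-0.14,-0.14,-0.14,-0.14,-0.14,-0.14,-0.14,-0.14,-0.14,-0.14,-0.14,-0.14],
  "grip": 0
}}

```text
time: 5.95
ee_pos: [0.4797, -0.0917, 0.2389]
eef_rot: [0.125, 0.992, 0.0, 0.0]
ft_force: [0.6, 0.6, -0.9]
width: 0.0844
grip_force: 0.0
```

```bash
python3 - <<'E'
from h import *
b=shot('top')
P=cloud(b);z=P[...,2];g=b['image'].astype(int).max(2)
for n,x0,y0 in(('c',.48,.354),):
  m=(abs(P[...,1]-.42)<.02)&(abs(P[...,0]-.5)<.2);
  xs=P[...,0][m&(z>.046)];print(np.percentile(xs,[1,3,50,98]))
rib=(z>.065)&(z<.09)&(abs(P[...,1]-.35)<.06)&(g<80)
print('rib',np.median(P[rib],0),rib.sum())
s=read_state();print(s['time'],s['ee_pos'],s['width'])
E
```

```text
[0.42217138 0.56754021 0.63136644 0.69714785]
rib [0.81831637 0.33312353 0.08193266] 285
6.0 [ 0.4794824  -0.09616597  0.23906017] 0.08516885373282027
```

Request:
{"api": "step_arm", "payload": {
  "delta_pos": [
    [0,-1,0],
    [0,-1,0],
    [0,-1,0],
    [0,-1,0],
    [0,-1,0],
    [0,-1,0],
    [0,-1,0],
    [0,-1,0],
    [0,-1,0],
    [0,-1,0],
    [0,-0.4,0],
    [0,0,0]
  ],
  "turn": [0,0,0,0,0,0,0,0,0,0,0,0]
}}

```text
time: 7.2
ee_pos: [0.4796, -0.3511, 0.2386]
eef_rot: [0.125, 0.992, -0.0, -0.0]
ft_force: [0.4, 0.5, -0.2]
width: 0.0871
grip_force: 0.0
```

```bash
python3 - <<'E'
from h import *
b=shot('scene','s2.png');s=read_state();print(s['time'],s['ee_pos'],s['width'])
# handle in scene view, cross-check
im=b['image'].astype(int);P=cloud(b);z=P[...,2];g=im.max(2)
m=(g<60)&(abs(P[...,0]-.48)<.1)&(abs(P[...,1]+.362)<.06)&(z>.072)&(z<.085)
r=cv2.minAreaRect(P[m][:,:2].astype(np.float32));print(m.sum(),r)
E
```

```text
7.25 [ 0.48017893 -0.3496321   0.23861819] 0.08699429108829419
236 ((0.4907754063606262, -0.36685916781425476), (0.021341852843761444, 0.11101485043764114), 76.88472747802734)
```

Request:
{"api": "step_arm", "payload": {
  "delta_pos": [
    [0.05,-0.5,-0.5],
    [0,0,-1],
    [0,0,-1],
    [0,0,-1],
    [0,0,-1],
    [0,0,-1],
    [0,0,-0.8],
    [0,0,-0.6],
    [0,0,-0.4],
    [0,0,-0.38],
    [0,0,0],
    [0,0,0]
  ],
  "turn": [0,0,0,0,0,0,0,0,0,0,0,0]
}}

```text
time: 8.45
ee_pos: [0.4821, -0.3623, 0.0473]
eef_rot: [0.124, 0.992, -0.0, 0.0]
ft_force: [0.1, 0.1, 0.4]
width: 0.0874
grip_force: 0.0
```

Request:
{"api": "step_arm", "payload": {
  "delta_pos": [
    [0,0,0],
    [0,0,0],
    [0,0,0],
    [0,0,0],
    [0,0,0],
    [0,0,0],
    [0,0,0],
    [0,0,0]
  ],
  "turn": [0,0,0,0,0,0,0,0],
  "grip": 1,
  "newtons": 40
}}

```text
time: 9.25
ee_pos: [0.4818, -0.3621, 0.0468]
eef_rot: [0.124, 0.992, 0.0, -0.0]
ft_force: [0.4, -0.4, 0.6]
width: 0.0303
grip_force: 0.0
```

```bash
python3 - <<'E'
from h import *
b=shot('scene')
cv2.imwrite('pics/s3.png',cv2.resize(b['image'][200:400,80:360,::-1],None,fx=2.5,fy=2.5))
E
```

```text
(no output)
```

View pics/s3.png

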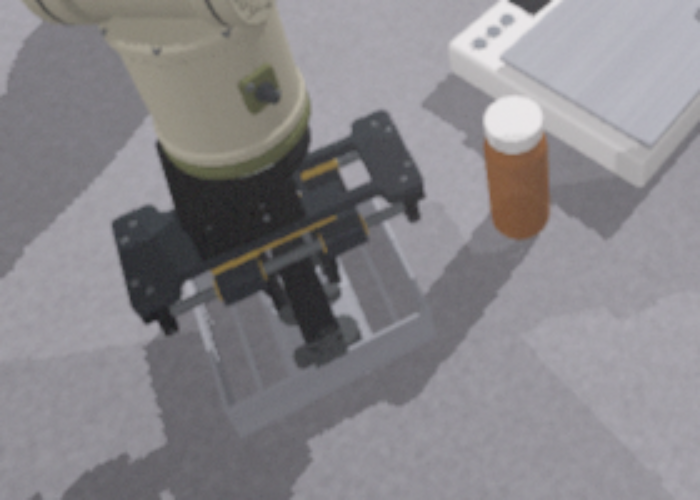

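The crop shows both fingers straddling the handle at about (310,275), and they are still closing.

Request:
{"api": "step_arm", "payload": {
  "delta_pos": [
    [0,0,0],
    [0,0,0],
    [0,0,0],
    [0,0,0],
    [0,0,0]
  ],
  "turn": [0,0,0,0,0]
}}

```text
time: 9.8
ee_pos: [0.4817, -0.3623, 0.0468]
eef_rot: [0.124, 0.992, -0.0, -0.0]
ft_force: [-0.7, -2.0, -0.9]
width: 0.0236
grip_force: 40.0
```

Request:
{"api": "step_arm", "payload": {
  "delta_pos": [
    [0,0,0.1],
    [0,0,0.2],
    [0,0,0.4],
    [0,0,0.4],
    [0,0,0.4],
    [0,0,0.4],
    [0,0,0.2],
    [0,0,0.1],
    [0,0,0]
  ],
  "turn": [0,0,0,0,0,0,0,0,0]
}}

```text
time: 10.7
ee_pos: [0.4819, -0.3621, 0.1021]
eef_rot: [0.124, 0.992, 0.0, 0.0]
ft_force: [0.3, 0.7, -5.2]
width: 0.0235
grip_force: 40.0
```

Request:
{"api": "step_arm", "payload": {
  "delta_pos": [
    [0,0,0.2],
    [0,0,0.4],
    [0,0,0.6],
    [0,0,0.7],
    [0,0,0.7],
    [0,0,0.7],
    [0,0,0.7],
    [0,0.1,0.6],
    [0,0.2,0.5],
    [0,0.3,0.4],
    [0,0.4,0.2],
    [0,0.5,0]
  ],
  "turn": [0,0,0,0,0,0,0,0,0,0,0,0]
}}

```text
time: 11.9
ee_pos: [0.4819, -0.3238, 0.2448]
eef_rot: [0.124, 0.992, -0.0, 0.0]
ft_force: [0.3, -0.5, -6.0]
width: 0.024
grip_force: 40.0
```

Request:
{"api": "step_arm", "payload": {
  "delta_pos": [
    [0,0.6,0],
    [0,0.6,0],
    [0,0.6,0],
    [0,0.6,0],
    [0,0.6,0],
    [0,0.6,0],
    [0,0.6,0],
    [0,0.6,0],
    [0,0.6,0],
    [0,0.6,0],
    [0,0.6,0],
    [0,0.6,0]
  ],
  "turn": [0.05,0.05,0.05,0.05,0.05,0.05,0.05,0.05,0.05,0.05,0.05,0.05]
}}

```text
time: 13.1
ee_pos: [0.4818, -0.1434, 0.2443]
eef_rot: [0.088, 0.996, 0.0, 0.0]
ft_force: [0.7, -0.0, -5.0]
width: 0.0238
grip_force: 40.0
```

Request:
{"api": "step_arm", "payload": {
  "delta_pos": [
    [0,0.6,0],
    [0,0.6,0],
    [0,0.6,0],
    [0,0.6,0],
    [0,0.6,0],
    [0,0.6,0],
    [0,0.6,0],
    [0,0.6,0],
    [0,0.6,0],
    [0,0.6,0],
    [0,0.6,0],
    [0,0.6,0]
  ],
  "turn": [0.05,0.05,0.05,0.05,0.05,0.05,0.05,0.05,0.05,0.05,0.05,0.05]
}}

```text
time: 14.3
ee_pos: [0.4818, 0.0367, 0.2443]
eef_rot: [0.052, 0.999, 0.0, 0.0]
ft_force: [1.3, 0.2, -5.8]
width: 0.0235
grip_force: 40.0
```

Request:
{"api": "step_arm", "payload": {
  "delta_pos": [
    [0,0.6,0],
    [0,0.6,0],
    [0,0.6,0],
    [0,0.6,0],
    [0,0.6,0],
    [0,0.6,0],
    [0,0.6,0],
    [0,0.6,0],
    [0,0.6,0],
    [0,0.6,0],
    [0,0.6,0],
    [0,0.6,0]
  ],
  "turn": [0.04,0.04,0.04,0.04,0.04,0.04,0.04,0.04,0.04,0.04,0.04,0.04]
}}

```text
time: 15.5
ee_pos: [0.4818, 0.2167, 0.2443]
eef_rot: [0.023, 1.0, 0.0, -0.0]
ft_force: [-0.7, -0.6, -5.7]
width: 0.024
grip_force: 40.0
```

Request:
{"api": "step_arm", "payload": {
  "delta_pos": [
    [0,0.6,0],
    [0,0.6,0],
    [0,0.6,0],
    [0,0.6,0],
    [0,0.6,0],
    [0,0.6,0],
    [0,0.6,0],
    [0,0.5,0],
    [0,0.4,0],
    [0,0.2,0],
    [0,0.1,0],
    [0,0,0]
  ],
  "turn": [0,0,0,0,0,0,0,0,0,0,0,0]
}}

```text
time: 16.7
ee_pos: [0.4819, 0.3503, 0.2443]
eef_rot: [0.024, 1.0, -0.0, -0.0]
ft_force: [-0.0, 0.3, -5.9]
width: 0.0234
grip_force: 40.0
```

Request:
{"api": "step_arm", "payload": {
  "delta_pos": [
    [0,0,-0.2],
    [0,0,-0.4],
    [0,0,-0.6],
    [0,0,-0.7],
    [0,0,-0.7],
    [0,0,-0.7],
    [0,0,-0.7],
    [0,0,-0.6],
    [0,0,-0.5],
    [0,0,-0.3],
    [0,0,-0.1],
    [0,0,0]
  ],
  "turn": [0,0,0,0,0,0,0,0,0,0,0,0]
}}

```text
time: 17.9
ee_pos: [0.4819, 0.3505, 0.1068]
eef_rot: [0.024, 1.0, 0.0, 0.0]
ft_force: [0.2, -0.2, -5.4]
width: 0.0235
grip_force: 40.0
```

```bash
cat > lk.py <<'E'
from h import *
import sys
b=shot('scene');s=read_state();print(s['time'],s['ee_pos'],s['ft_force'])
cv2.imwrite('pics/'+sys.argv[1],cv2.resize(b['image'][80:250,330:560,::-1],None,fx=3.4,fy=3.4,interpolation=2))
E
python3 lk.py s4.png
```

```text
17.95 [0.48208024 0.35065809 0.10731986] [ 0.25275669 -0.13073396 -5.84348379]
```

View pics/s4.png

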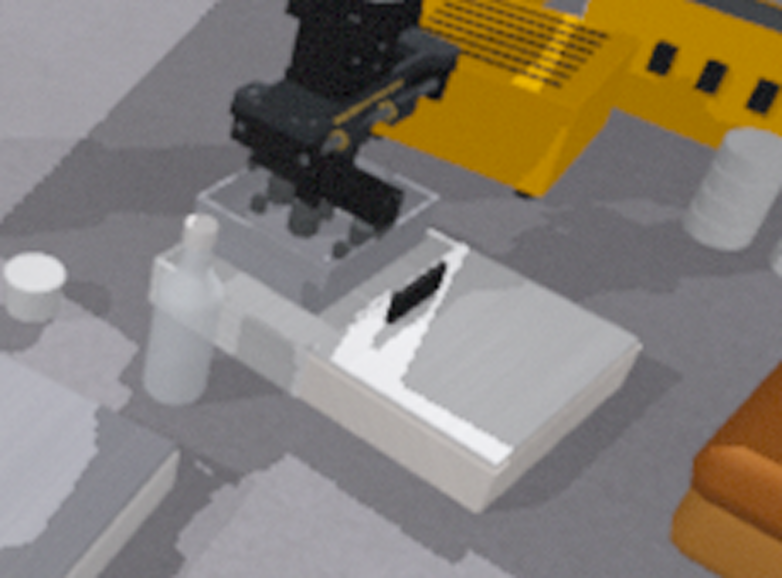

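The sieve is level over the open compartment at about (320,205), with its load inside. Next comes an asymmetric side-to-side shake.

Request:
{"api": "step_arm", "payload": {
  "delta_pos": [
    [0,0.5,-0.1],
    [0,1,-0.05],
    [0,-1,0],
    [0,-0.5,0],
    [0,0,0],
    [0,0.5,0],
    [0,1,0],
    [0,-1,0],
    [0,-0.5,0],
    [0,0,0],
    [0,0,0]
  ],
  "turn": [0,0,0,0,0,0,0,0,0,0,0]
}}

```text
time: 19.05
ee_pos: [0.4821, 0.3507, 0.1034]
eef_rot: [0.024, 1.0, 0.0, 0.0]
ft_force: [-0.2, 0.7, -4.3]
width: 0.0235
grip_force: 40.0
```

```bash
python3 lk.py s5.png
```

```text
19.1 [0.48187035 0.3511593  0.103382  ] [ 0.38886435  0.42825939 -5.76664838]
```

View pics/s5.png

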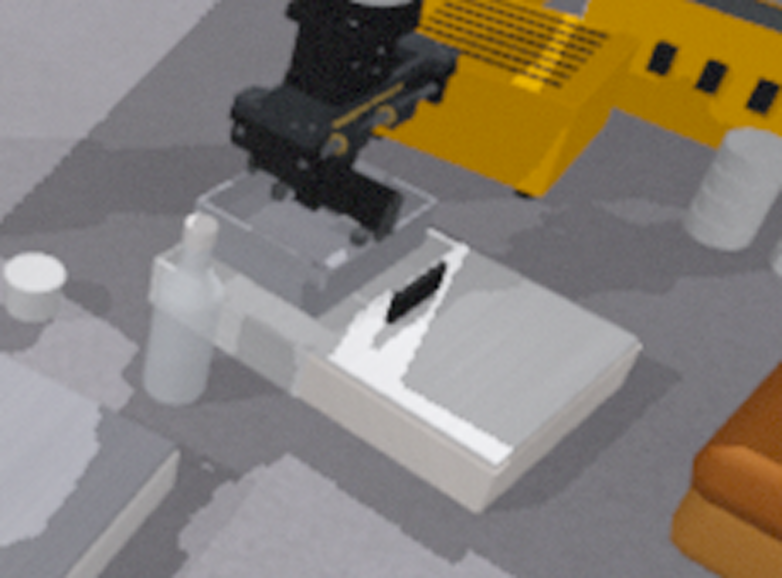

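Most parts have slid toward +y, under and behind the handle at about (350,230). I'll continue in both directions.

Request:
{"api": "step_arm", "payload": {
  "delta_pos": [
    [0,0.5,0],
    [0,1,0],
    [0,-1,0],
    [0,-0.5,0],
    [0,0,0],
    [0,0.5,0],
    [0,1,0],
    [0,-1,0],
    [0,-0.5,0],
    [0,0,0],
    [0,0,0]
  ],
  "turn": [0,0,0,0,0,0,0,0,0,0,0]
}}

```text
time: 20.2
ee_pos: [0.4821, 0.3508, 0.1034]
eef_rot: [0.024, 1.0, 0.0, 0.0]
ft_force: [0.1, 0.8, -5.5]
width: 0.0235
grip_force: 40.0
```

Request:
{"api": "step_arm", "payload": {
  "delta_pos": [
    [0,-0.5,0],
    [0,-1,0],
    [0,1,0],
    [0,0.5,0],
    [0,0,0],
    [0,-0.5,0],
    [0,-1,0],
    [0,1,0],
    [0,0.5,0],
    [0,0,0],
    [0,0,0]
  ],
  "turn": [0,0,0,0,0,0,0,0,0,0,0]
}}

```text
time: 21.3
ee_pos: [0.4816, 0.3504, 0.1029]
eef_rot: [0.023, 1.0, -0.0, -0.0]
ft_force: [-0.0, -0.2, -5.7]
width: 0.0241
grip_force: 40.0
```

Request:
{"api": "step_arm", "payload": {
  "delta_pos": [
    [0,-0.5,0],
    [0,-1,0],
    [0,1,0],
    [0,0.5,0],
    [0,0,0],
    [0,-0.5,0],
    [0,-1,0],
    [0,1,0],
    [0,0.5,0],
    [0,0,0],
    [0,0,0]
  ],
  "turn": [0,0,0,0,0,0,0,0,0,0,0]
}}

```text
time: 22.4
ee_pos: [0.4816, 0.3501, 0.1029]
eef_rot: [0.023, 1.0, -0.0, -0.0]
ft_force: [-0.2, -0.9, -5.8]
width: 0.0237
grip_force: 40.0
```

```bash
python3 - <<'E'
from h import *
b=shot('scene');t=shot('top');s=read_state();print(s['time'],s['ee_pos'],s['ft_force'])
A=cv2.resize(b['image'][115:180,375:470,::-1],(760,520),interpolation=2)
cv2.imwrite('pics/s6.png',A)
E
```

```text
22.5 [0.48192784 0.34950487 0.10290232] [-0.522346   -0.81686123 -4.63367331]
```

View pics/s6.png

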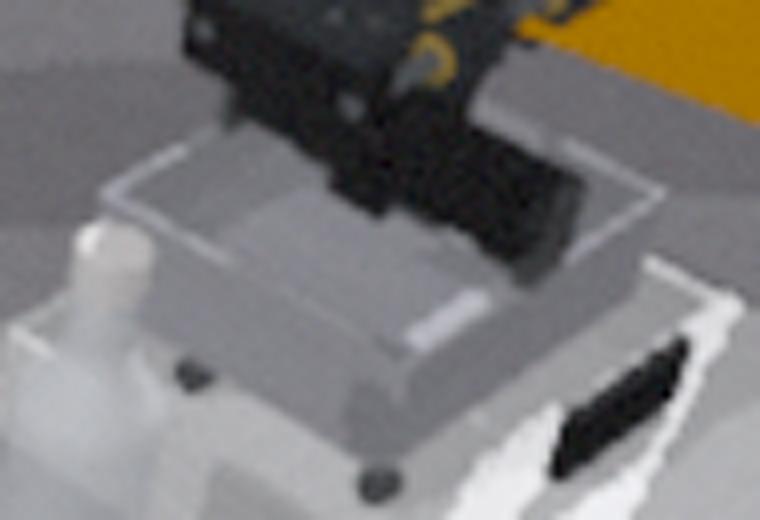

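Two small cylinders can be seen in the compartment at (195,375) and (380,485). I'll shake more in both directions, then lift over the compartment to count.

Request:
{"api": "step_arm", "payload": {
  "delta_pos": [
    [0,0.5,0],
    [0,1,0],
    [0,-1,0],
    [0,-0.5,0],
    [0,0,0],
    [0,0.5,0],
    [0,1,0],
    [0,-1,0],
    [0,-0.5,0],
    [0,0,0],
    [0,0,0]
  ],
  "turn": [0,0,0,0,0,0,0,0,0,0,0]
}}

```text
time: 23.6
ee_pos: [0.482, 0.3507, 0.1034]
eef_rot: [0.024, 1.0, 0.0, 0.0]
ft_force: [-0.4, 0.4, -5.0]
width: 0.0239
grip_force: 40.0
```

Request:
{"api": "step_arm", "payload": {
  "delta_pos": [
    [0,0.5,0],
    [0,1,0],
    [0,-1,0],
    [0,-0.5,0],
    [0,0,0],
    [0,0.5,0],
    [0,1,0],
    [0,-1,0],
    [0,-0.5,0],
    [0,0,0],
    [0,0,0]
  ],
  "turn": [0,0,0,0,0,0,0,0,0,0,0]
}}

```text
time: 24.7
ee_pos: [0.482, 0.3509, 0.1034]
eef_rot: [0.024, 1.0, 0.0, 0.0]
ft_force: [-0.2, 0.4, -5.4]
width: 0.0239
grip_force: 40.0
```

Request:
{"api": "step_arm", "payload": {
  "delta_pos": [
    [0,-0.5,0],
    [0,-1,0],
    [0,1,0],
    [0,0.5,0],
    [0,0,0],
    [0,-0.5,0],
    [0,-1,0],
    [0,1,0],
    [0,0.5,0],
    [0,0,0],
    [0,0,0]
  ],
  "turn": [0,0,0,0,0,0,0,0,0,0,0]
}}

```text
time: 25.8
ee_pos: [0.4816, 0.3504, 0.1029]
eef_rot: [0.023, 1.0, -0.0, -0.0]
ft_force: [0.9, -0.6, -5.8]
width: 0.024
grip_force: 40.0
```

Request:
{"api": "step_arm", "payload": {
  "delta_pos": [
    [0,0,0.2],
    [0,0,0.4],
    [0,0,0.6],
    [0,0,0.7],
    [0,0,0.7],
    [0,0,0.7],
    [0,0,0.7],
    [0,0,0.6],
    [0,0,0.5],
    [0,0,0.3],
    [0,0,0.2],
    [0,0,0]
  ],
  "turn": [0,0,0,0,0,0,0,0,0,0,0,0]
}}

```text
time: 27.0
ee_pos: [0.4819, 0.3505, 0.2434]
eef_rot: [0.024, 1.0, 0.0, 0.0]
ft_force: [-0.7, -0.8, -5.5]
width: 0.0236
grip_force: 40.0
```

```bash
cat > cnt.py <<'E'
from h import *
import sys
b=shot('scene');s=read_state();print(s['time'],s['ee_pos'],s['ft_force'])
P=cloud(b);g=b['image'].astype(int).max(2)
th=np.deg2rad(-3);q=P-[.482,.354,0];x=q[...,0]*np.cos(th)+q[...,1]*np.sin(th);y=-q[...,0]*np.sin(th)+q[...,1]*np.cos(th)
m=(abs(x)<.078)&(abs(y)<.105)&(P[...,2]<.035)&(P[...,2]>-.01)
print('floor px',m.sum(),np.percentile(g[m],[1,5,20,50,90]))
d=(m&(g<100)).astype(np.uint8);n,l,st,c=cv2.connectedComponentsWithStats(d)
for i in range(1,n):
    if st[i,4]>3:print(st[i,4],c[i].round(),'xy',x[l==i].mean().round(3),y[l==i].mean().round(3),'z',P[l==i][:,2].mean().round(3))
if len(sys.argv)>1:cv2.imwrite('pics/'+sys.argv[1],cv2.resize(b['image'][60:190,360:500,::-1],(760,706),interpolation=2)[:600])
E
python3 cnt.py s7.png
```

```text
27.05 [0.48173321 0.35035171 0.24279487] [-1.27010252 -0.36899795 -5.78625135]
floor px 1916 [ 73.15 131.75 154.   173.   179.  ]
30 [420. 160.] xy -0.005 0.017 z 0.016
16 [399. 161.] xy -0.041 -0.037 z 0.015
18 [422. 175.] xy 0.042 -0.036 z 0.016
```

View pics/s7.png

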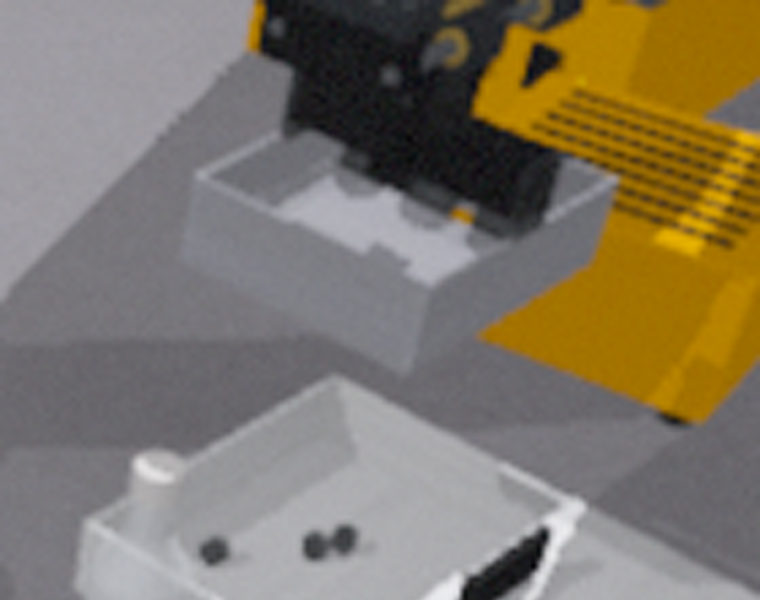

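All four small cylinders are in the compartment: crop (215,550), (315,545), (345,540), and the fourth at full-image (422,175), just below the crop. The three large ones are in the sieve at (355,180), (425,205) and (490,230). Now I'll carry it to the balance.

Request:
{"api": "step_arm", "payload": {
  "delta_pos": [
    [0,-0.1,0],
    [0,-0.2,0],
    [0,-0.3,0],
    [0,-0.4,0],
    [0,-0.5,0],
    [0,-0.6,0],
    [0,-0.6,0],
    [0,-0.6,0],
    [0,-0.6,0],
    [0,-0.6,0],
    [0,-0.6,0],
    [0,-0.6,0]
  ],
  "turn": [0,0,0.05,0.05,0.05,0.07,0.07,0.07,0.07,0.07,0.07,0.07]
}}

```text
time: 28.25
ee_pos: [0.4817, 0.2062, 0.2432]
eef_rot: [-0.015, 1.0, 0.0, 0.0]
ft_force: [-0.2, 0.8, -5.4]
width: 0.0237
grip_force: 40.0
```

Request:
{"api": "step_arm", "payload": {
  "delta_pos": [
    [0,-0.6,0],
    [0,-0.6,0],
    [0,-0.6,0],
    [0,-0.6,0],
    [0,-0.6,0],
    [0,-0.6,0],
    [0,-0.6,0],
    [0,-0.6,0],
    [0,-0.6,0],
    [0,-0.6,0],
    [0,-0.6,0],
    [0,-0.5,0]
  ],
  "turn": [0.09,0.09,0.09,0.09,0.09,0.09,0.09,0.09,0.09,0.09,0.09,0.09]
}}

```text
time: 29.45
ee_pos: [0.4814, 0.0285, 0.2433]
eef_rot: [-0.079, 0.997, 0.0, 0.0]
ft_force: [0.3, -0.3, -5.8]
width: 0.0234
grip_force: 40.0
```

Request:
{"api": "step_arm", "payload": {
  "delta_pos": [
    [0,-0.5,0],
    [0,-0.5,0],
    [0,-0.4,0],
    [0,-0.3,0],
    [0,-0.2,0],
    [0,-0.1,0],
    [0,0,0],
    [0,0,0]
  ],
  "turn": [0,0,0,0,0,0,0,0]
}}

```text
time: 30.25
ee_pos: [0.4818, -0.0191, 0.243]
eef_rot: [-0.08, 0.997, 0.0, -0.0]
ft_force: [0.2, -0.1, -5.6]
width: 0.0236
grip_force: 40.0
```

Request:
{"api": "step_arm", "payload": {
  "delta_pos": [
    [0,0.1,-0.2],
    [0,0.15,-0.4],
    [0,0,-0.6],
    [0,0,-0.7],
    [0,0,-0.7],
    [0,0,-0.7],
    [0,0,-0.7],
    [0,0,-0.5],
    [0,0,-0.4],
    [0,0,-0.2],
    [0,0,-0.1],
    [0,0,0]
  ],
  "turn": [0,0,0,0,0,0,0,0,0,0,0,0]
}}

```text
time: 31.45
ee_pos: [0.4819, -0.0133, 0.1132]
eef_rot: [-0.079, 0.997, 0.0, 0.0]
ft_force: [0.0, -0.1, -4.8]
width: 0.0237
grip_force: 40.0
```

```bash
python3 - <<'E'
from h import *
s0=read_state();b=shot('scene');s=read_state();print(s['time'],s['ee_pos'],s['ft_force'])
P=cloud(b);z=P[...,2];m=(abs(P[...,0]-.48)<.1)&(abs(P[...,1]+.0127)<.11)&(z>.09)&(z<.107)
v,u=np.where(m);print(m.sum());r=cv2.minAreaRect(P[m][:,:2].astype(np.float32));print(r)
cv2.imwrite('pics/s8.png',cv2.resize(b['image'][130:290,230:430,::-1],(740,592),interpolation=2))
E
```

```text
31.5 [ 0.48211518 -0.01328819  0.11347849] [-0.54822447 -0.3437825  -5.58183346]
630
((0.483197957277298, -0.01509159803390503), (0.1306111365556717, 0.15165165066719055), 8.940115928649902)
```

View pics/s8.png

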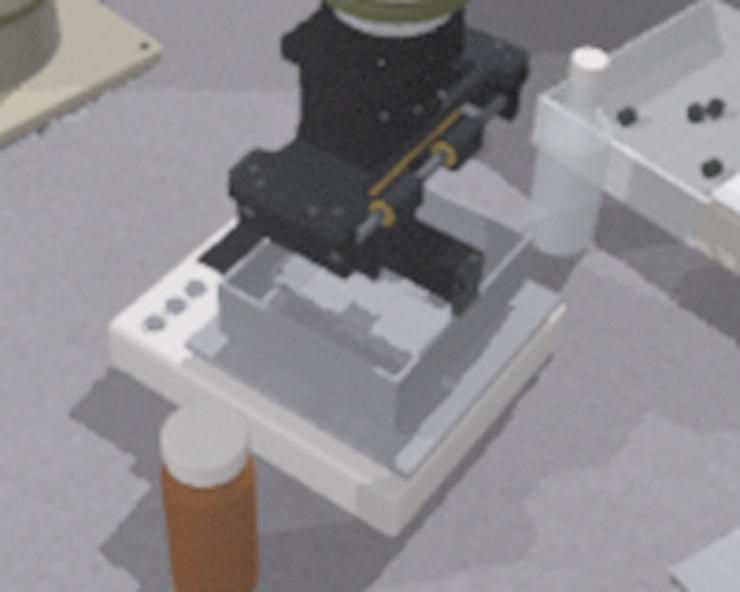

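The sieve is level and centred over the pan at about (370,320), and four small cylinders show in the compartment at the upper right. I'll lower it now.

Request:
{"api": "step_arm", "payload": {
  "delta_pos": [
    [-0.1,0.08,-0.12],
    [0,0,-0.12],
    [0,0,-0.1],
    [0,0,-0.06],
    [0,0,-0.04],
    [0,0,0],
    [0,0,0]
  ],
  "turn": [0,0,0,0,0,0,0]
}}

```text
time: 32.2
ee_pos: [0.4792, -0.0114, 0.1028]
eef_rot: [-0.079, 0.997, 0.0, -0.0]
ft_force: [-5.1, 0.1, 4.3]
width: 0.0239
grip_force: 40.0
```

Request:
{"api": "step_arm", "payload": {
  "delta_pos": [
    [0,0,0.02],
    [0,0,0],
    [0,0,0],
    [0,0,0],
    [0,0,0],
    [0,0,0],
    [0,0,0],
    [0,0,0],
    [0,0,0],
    [0,0,0]
  ],
  "turn": [0,0,0,0,0,0,0,0,0,0],
  "grip": 0
}}

```text
time: 33.2
ee_pos: [0.4793, -0.0113, 0.1026]
eef_rot: [-0.08, 0.997, 0.0, -0.0]
ft_force: [0.1, 0.1, 0.7]
width: 0.086
grip_force: 0.0
```

Request:
{"api": "step_arm", "payload": {
  "delta_pos": [
    [0,0,0.2],
    [0,0,0.4],
    [0,0,0.8],
    [0,0,1],
    [0,0,1],
    [0,0,1],
    [0,0,1],
    [0,0,0.5],
    [0,0,0],
    [0,0,0],
    [0,0,0]
  ],
  "turn": [0,0,0,0,0,0,0,0,0,0,0]
}}

```text
time: 34.3
ee_pos: [0.4787, -0.0113, 0.2488]
eef_rot: [-0.08, 0.997, -0.0, -0.001]
ft_force: [-0.8, -0.2, 0.5]
width: 0.0872
grip_force: 0.0
```

```bash
python3 - <<'E'
from h import *
b=shot('scene');s=read_state();print(s['time'],s['ee_pos'],s['ft_force'],s['width'])
P=cloud(b);z=P[...,2];m=(abs(P[...,0]-.48)<.1)&(abs(P[...,1]+.0127)<.11)&(z>.09)&(z<.107)
print(cv2.minAreaRect(P[m][:,:2].astype(np.float32)))
A=P[m];c=np.linalg.lstsq(np.c_[A[:,:2],np.ones(len(A))],A[:,2],rcond=None)[0];print('tilt',c[:2],A[:,2].mean())
E
python3 cnt.py
```

```text
34.35 [ 0.47872299 -0.01138227  0.24886363] [-0.64554995 -0.1000051   0.7239294 ] 0.08694036492705855
((0.4793896973133087, -0.01238657534122467), (0.13179084658622742, 0.1523316651582718), 9.543794631958008)
tilt [ 0.00160767 -0.0001857 ] 0.09730466964902545
34.4 [ 0.47878272 -0.0113665   0.24899584] [0.87749744 0.12716647 0.18716561]
floor px 1936 [ 77. 140. 160. 180. 186.]
15 [423. 159.] xy -0.002 0.026 z 0.016
13 [417. 160.] xy -0.008 0.007 z 0.016
14 [399. 161.] xy -0.04 -0.038 z 0.016
16 [422. 175.] xy 0.043 -0.037 z 0.016
```

The sieve is centred and level on the pan and the gripper is clear. All four small cylinders are in the compartment.

```bash
python3 -c "
from bench import *
print(close_job())"
```

```text
the job is handed in; nothing more can be done
None
```

The job is handed in (no verdict came back): the cover is fully open, the four small cylinders are in the compartment, and the sieve with the three large ones was released level on the pan, under 1 mm from its measured centre.

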